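# Stretch the spring to the marker and hold it for the reading

## Task

Stretch the coil spring on the spring test bench for a force reading: with the gripper on the slide (its upright black knob is the handle), draw it along its rods, away from the dial gauge, until the slide's pointer stands level with the marker clipped to the edge of the rule, and keep it there: finish still holding the slide on the mark. Come up to the mark without running as much as a centimetre past it, and do not let the slide fly back. Leave the marker where it is clamped and do not disturb the other things lying on the table.

Things in the scene. Friction and masses are not known exactly. Their poses are not given: they have to be found in the camera images.
- bench: Fixed spring test bench: grey base 370 x 118 mm (x -235 to 135, y -47 to 71), 70 mm round dial force gauge face up at the -x end (rim 70 mm high, highest part but the knob), slide on two rods, coil spring from gauge to slide, white rule along one side. Origin on the table top, z up; +x is the pull direction along the rods, away from the gauge; +y points from the rods to the rule.
- draw (a joint): How far the slide has been drawn from its rest at the spring's stop, in metres along the bench's +x: 0 at rest, at most 0.125 at the mechanical stop. The spring always pulls it back towards 0: about 1.9 N at rest, plus 0.85 N for each 10 mm drawn (about 10 N at 95 mm).
- slide: The slide, an aluminium block 64 mm along the rods, 62 mm wide, its top 62 mm above the table, with pointer and knob as one piece. The knob, to be gripped, is an upright black round post 22 mm in diameter and 48 mm tall on a collar 28 mm wide and 4 mm thick, centred on the block; knob top 114 mm above the table. Origin under the knob's axis, at table height; axes as the bench's.
- knob_mid (a point): Centre of the knob at a good height to grip, 94 mm above the table, on the knob's axis; 20 mm below its top.
- pointer_tip (a point): Tip of the slide's pointer, a dark steel blade 3 mm wide at its end, reaching from the slide over the rule (bench +y), 42 mm above the table. It has the same bench x as the knob's axis, lies 50 mm to its +y side, and moves with the slide.
- marker_tip (a point): Inner tip (3 mm wide, 42 mm above the table) of the marker, a dark steel clip 16 mm long with a brass thumbscrew on the rule's outer edge, top 45 mm high. The pointer is on the mark when both tips have the same bench x; it passes 1 mm inside the tip without touching. It stands 50 to 105 mm from the pointer's rest towards +x, differently each time; a hard knock can shift it.
- slide_box_mid (a point): Bystander: centre of a closed grey box for microscope slides, 98 x 82 mm, 33 mm tall.
- beaker_mid (a point): Bystander: centre of a small glass beaker, 52 mm across, 70 mm tall.
- petri_mid (a point): Bystander: centre of a lidded clear Petri dish, 92 mm across, 15 mm tall.
- hanger_mid (a point): Bystander: half-way up a brass slotted-mass hanger standing upright, 40 mm across at the foot, 67 mm tall.
- lens_mid (a point): Bystander: centre of the lens of a hand lens lying flat, lens 63 mm across, 10 mm tall, with an 85 mm black handle.
- pen_mid (a point): Bystander: middle of a white pen with black cap, 145 mm long, lying.
- bottle_mid (a point): Bystander: centre of a white wash bottle, 66 mm across, 175 mm tall.
- flask_mid (a point): Bystander: centre of a conical glass flask, 84 mm across the foot, 126 mm tall.

How it is judged:
By the outcome, as a careful person would: the job done as asked, in the order asked, and still so for the second after the job is handed in, while the arm keeps its last pose, push and grip.
It also fails if it takes over 38 s, if anything falls off the work surface, if the arm or the gripper's body presses on something with over 40 N, if the wrist force passes 120 N, or if a joint passes its speed limit or range.

## Robot

A 6-joint arm with a two-finger parallel gripper is mounted at the origin on the work surface. World frame = base frame: x ahead of the robot, y to its left, z up, the work surface at z = 0. Lengths are in mm, angles in rad, forces in N, time in s.
With the tool pointing down it reaches from about 350 to 950 mm from the base axis. Payload 17.4 kg.
Tool frame: the origin (TCP) lies midway between the tips of the shut fingers; the grasp point (between the pads) lies robot.grip_depth behind it (robot.grip_depth is the distance from the TCP to the grasp point, in mm); z points along the fingers, y is the direction in which the jaws open and shut (so a half turn about z gives the same grasp; the last joint's range is limited). The gripper opens to 93 mm and grips with 3 to 60 N. Pads are 15 mm wide; open, the fingers measure 128 mm over their backs; the gripper's body (75 mm by 188 mm) begins 65 mm behind the grasp point.
Start: joints at [-1.168, 0.116, 1.442, -0, 1.584, -0.038], TCP at [287.989, -610.487, 218.646] pointing down, gripper open.
Joint ranges: [-2.83, 2.83], [-0.83, 2.19], [0.07, 2.5], [-1.14, 4.28], [0.01, 3], [-2.97, 2.97]. Speed limits (rad/s): [1.89, 1.89, 2.22, 3.14, 3.14, 3.14].

## Interface

Orientations are given as [roll, pitch, yaw] about the fixed x, y, z axes, in that order (R = Rz(yaw) Ry(pitch) Rx(roll)).
In Python, from workcell import robot, cams gives the robot as it stands.
- The arm moves only by the shell command python3 -m jog 'ROWS' [FORCE]. ROWS is JSON, a list of rows, each a list of 3 entries, a list of its own where there are three numbers: the shift along the world's x, y, z in m, then the turn about the world's z in degrees, then the gripper command: -1 is shut, 1 is fully open, values between are in proportion. In form: [[[dx, dy, dz], turn, grip], ...]. A call has 1 to 20 rows; each row is the pose to reach, as a shift and turn from the pose measured when the call began; what a row does not reach only later rows make up. A row lasts 1/10 s, in which the tool goes at most 50 mm and 8.59 degrees, less where a joint would pass 70% of its speed; a pose out of reach is approached as far as the arm can. A call with a gripper value outside its range is refused whole. The fingers move at their own pace and stop on an object; FORCE is the grip in N (left out, the last holds). Time passes only in rows, so rows that repeat a pose let the fingers close. It gives the time, the measured TCP pose, the force and the opening at its end, in the units of the state.
- robot.get_state(): the state, without advancing time (a new reading comes with each control period).
- cams.read_camera(name): name is "scene" or "top"; returns a dict with "img" (420x560x3 uint8, red, green, blue), "camera_matrix" (3x3 intrinsics, pixels), "camera_from_world" (4x4, takes a point from world to camera coordinates). Camera axes: x right, y down, z forward; pixel columns grow to the right and rows downward; lengths in mm; the calibration is good to about 2 mm. A picture is of the moment at which its call begins. There is no depth.
- robot.close_job(): hands the job in, once; it reports no verdict.
The state is a dict: "t": time; "joint_positions": joint angles; "joint_velocities": joint speeds; "joint_torque": joint torques, N m; "tool_pos": TCP position; "orientation": TCP orientation; "wrist_force": force on the tool from outside, world axes, zero at the start; "moment": the same for the moment, N m; "grip_width": opening from 0.0 (shut) to 1.0 (fully open).
Only numpy, scipy, OpenCV 4.12 (cv2) and the standard library are available. Lean on these libraries where they do the work, as an engineer would, in place of code of your own. Each camera call takes 0.05 s, during which the arm holds its last target.

## Working session

There is one attempt and no reset: what is moved stays moved. The work goes in short steps, Python scripts to look and compute and a shell command to move; the robot and the scene stay as the last step left them, time stands still between calls to the robot, and variables do not carry over. Pictures are saved under pics/ and viewed, and the job is handed in when it is done.

```bash
mkdir -p pics
python3 - <<'E'
from workcell import robot,cams
import cv2,numpy as np
print(robot.get_state(),robot.grip_depth)
for n in("scene","top"):
    r=cams.read_camera(n);cv2.imwrite(f"pics/{n}0.png",r["img"][:,:,::-1]);print(n,r["camera_matrix"].tolist(),np.round(r["camera_from_world"],3).tolist())
E
```

```text
{'t': 0.0, 'joint_positions': array([-1.16782440e+00,  1.16483830e-01,  1.44228774e+00,  2.12706617e-05,
        1.58403024e+00, -3.77602914e-02]), 'joint_velocities': array([-0.00041459,  0.00247089,  0.0006679 , -0.00088972, -0.00039695,
       -0.00077451]), 'joint_torque': array([-4.02433507e-03, -7.21256876e+01, -6.22623181e+01,  7.78388442e-02,
        2.38155836e-02, -1.12119244e-04]), 'tool_pos': array([ 287.89078508, -610.28121497,  217.89269142]), 'orientation': array([-3.14038517e+00, -6.69010730e-05,  4.40732451e-01]), 'wrist_force': array([-0.68531613, -0.92040265,  0.26074852]), 'moment': array([ 0.02103505,  0.03392   , -0.02325617]), 'grip_width': 1.0011437621127237} 18.8
scene [[482.24001773276643, 0.0, 283.58139221272086], [0.0, 482.24001773276643, 208.45432355066254], [0.0, 0.0, 1.0]] [[0.032, 0.999, -0.014, 11.266], [0.761, -0.033, -0.648, -405.088], [-0.648, 0.01, -0.761, 1746.539], [0.0, 0.0, 0.0, 1.0]]
top [[506.051896628629, 0.0, 275.177988003995], [0.0, 506.051896628629, 212.02104592395472], [0.0, 0.0, 1.0]] [[0.026, -1.0, 0.0, -49.456], [-0.989, -0.026, -0.149, 605.274], [0.149, 0.004, -0.989, 1371.315], [0.0, 0.0, 0.0, 1.0]]
```

View pics/scene0.png

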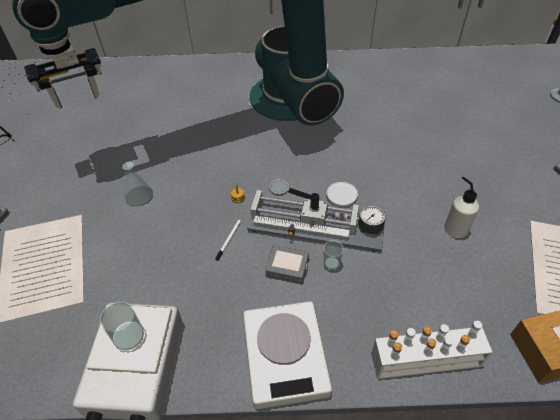

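View pics/top0.png

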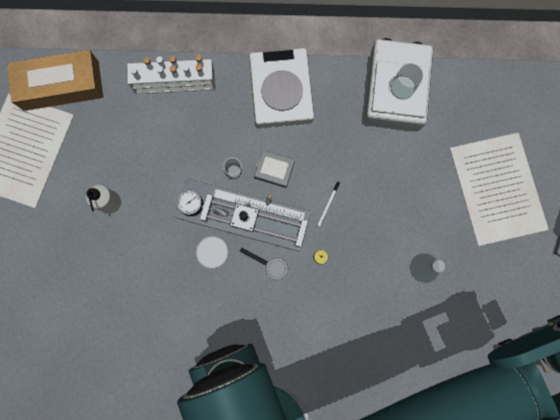

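The scene and top views show the bench mid-table. In the top view the gauge is at about (190,203), the knob at (243,216) and the marker's brass screw at (269,197). The slide pulls towards image right, roughly world -y. I'll zoom in.

Run:
```python
import cv2
a=cv2.imread("pics/top0.png")[170:290,165:345];cv2.imwrite("pics/topz.png",cv2.resize(a,None,fx=4.4,fy=4.4,interpolation=cv2.INTER_CUBIC))
a=cv2.imread("pics/scene0.png")[165:285,225:405];cv2.imwrite("pics/scz.png",cv2.resize(a,None,fx=4.4,fy=4.4,interpolation=cv2.INTER_CUBIC))
```

```text
(no output)
```

View pics/topz.png

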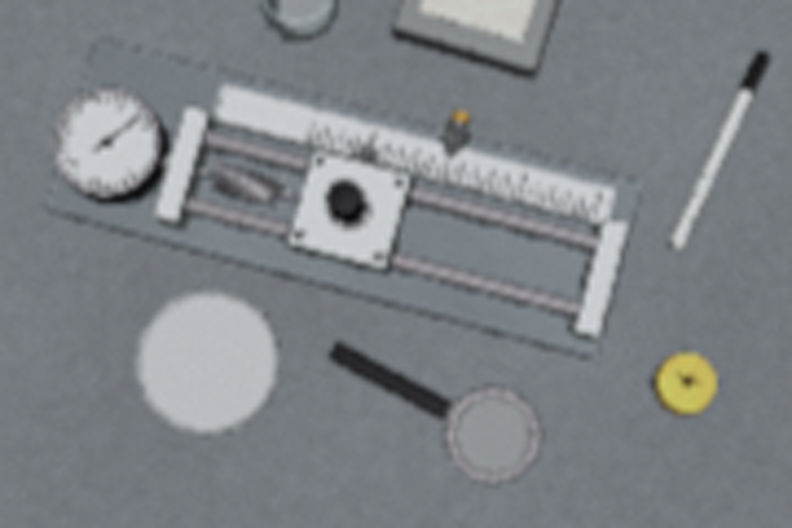

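View pics/scz.png

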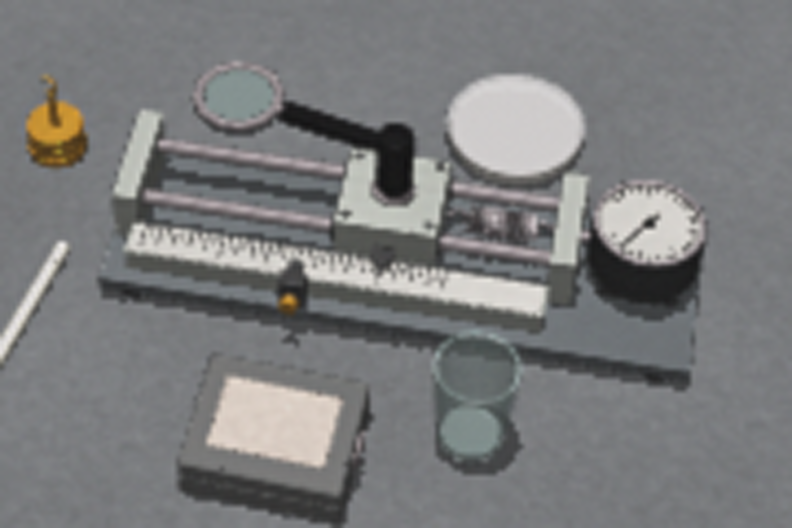

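```bash
cat > h.py <<'E'
from workcell import robot,cams
import cv2,numpy as np
def cam(n): return cams.read_camera(n)
def ray(r,uv,z):
    K=r["camera_matrix"];T=r["camera_from_world"];R=T[:3,:3];c=-R.T@T[:3,3]
    d=R.T@np.linalg.solve(K,[uv[0],uv[1],1.]);return c+d*(z-c[2])/d[2]
def proj(r,p):
    q=r["camera_matrix"]@(r["camera_from_world"]@np.r_[p,1])[:3];return q[:2]/q[2]
E
python3 - <<'E'
from h import *
t=cam("top");s=cam("scene")
T=lambda u,v:((u+.5)/4.4-.5+165,(v+.5)/4.4-.5+170)
S=lambda u,v:((u+.5)/4.4-.5+225,(v+.5)/4.4-.5+165)
for n,a,b,z in[("knobtop",T(345,199),S(397,132),114),("marker",T(453,152),S(294,262),42),("pointer",T(370,157),S(382,268),42),("gauge",T(108,143),S(650,222),70),
 ("ruleA",T(222,85),S(546,288),38),("ruleB",T(617,187),S(137,228),38),("hangerTop",T(687,380),S(50,80),67),("rodendB",T(618,222),S(152,114),60),("bodycorner",T(97,40),S(695,365),8),("corner2",T(640,180),S(103,278),8)]:
    print(n,ray(t,a,z).round(1),ray(s,b,z).round(1))
def d(p,q):
    v=(q-p)[:2];return np.degrees(np.arctan2(v[1],v[0]))
print(d(ray(t,T(222,85),38),ray(t,T(617,187),38)),d(ray(t,T(97,40),8),ray(t,T(640,180),8)),d(ray(t,T(50,208),8),ray(t,T(595,355),8)))
print(d(ray(s,S(546,318),38),ray(s,S(127,257),38)),d(ray(s,S(690,370),8),ray(s,S(103,282),8)))
print(d(ray(t,T(405,194),50),ray(t,T(603,244),50)))
E
```

```text
knobtop [586.2  51.6 114. ] [583.8  54.8 114. ]
marker [628.7 -11.4  42. ] [624.   -9.3  42. ]
pointer [624.   41.5  42. ] [631.1  44.6  42. ]
gauge [624.  204.4  70. ] [624.6 207.4  70. ]
ruleA [669.1 138.6  38. ] [647.8 144.1  38. ]
ruleB [ 609.4 -116.9   38. ] [ 589.3 -106.7   38. ]
hangerTop [ 485.5 -160.6   67. ] [ 486.1 -162.1   67. ]
rodendB [ 583.9 -116.7   60. ] [512.7 -96.1  60. ]
bodycorner [703.  226.1   8. ] [687.9 233.2   8. ]
corner2 [ 619.  -133.5    8. ] [ 604.7 -129.9    8. ]
-103.1507773555302 -103.14116848453429 -103.60609158653148
-102.9125862085094 -103.08170423093127
-102.78373473987168
```

```bash
python3 -m jog '[[[0.01,0.02,0],-2,1],[[0.03,0.06,0],-4,1],[[0.05,0.10,0],-6,1],[[0.07,0.14,0],-9,1],[[0.09,0.18,0],-12,1],[[0.11,0.22,0],-15,1],[[0.13,0.27,0],-18,1],[[0.15,0.32,0],-21,1],[[0.17,0.37,0],-24,1],[[0.19,0.42,0],-27,1],[[0.21,0.47,0],-30,1],[[0.23,0.51,0],-32,1],[[0.25,0.55,0],-34,1],[[0.27,0.59,0],-36,1],[[0.28,0.62,0],-37,1],[[0.288,0.642,0],-38,1],[[0.294,0.656,0],-38.4,1],[[0.297,0.6635,0],-38.4,1],[[0.297,0.6635,0],-38.4,1],[[0.297,0.6635,0],-38.4,1]]' 40
python3 - <<'E'
from h import *
s=robot.get_state();print(s["tool_pos"],s["orientation"],s["wrist_force"])
for n in("scene","top"):
    r=cam(n);im=r["img"][:,:,::-1];a=im[145:285,205:405] if n=="scene" else im[170:310,165:365];cv2.imwrite(f"pics/{n}1.png",cv2.resize(a,None,fx=4,fy=4,interpolation=cv2.INTER_CUBIC))
E
```

```text
t: 2.2
tool_pos: [584.8, 52.6, 218.1]
orientation: [-3.141, 0.0, -0.229]
wrist_force: [-0.1, 0.6, -0.1]
grip_width: 1.001
[584.76854201  52.57120194 218.14715087] [-3.14108293e+00  9.53741368e-05 -2.29489963e-01] [-0.14084954  0.58901817 -0.11244416]
```

View pics/scene1.png

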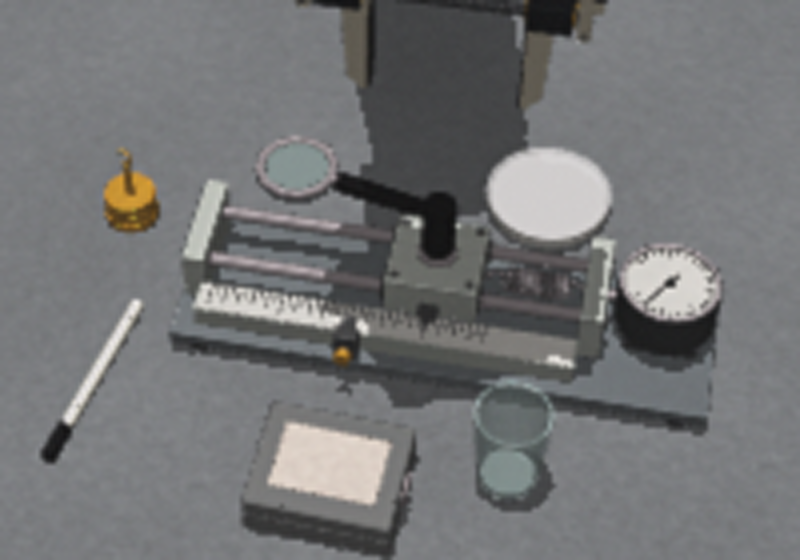

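View pics/top1.png

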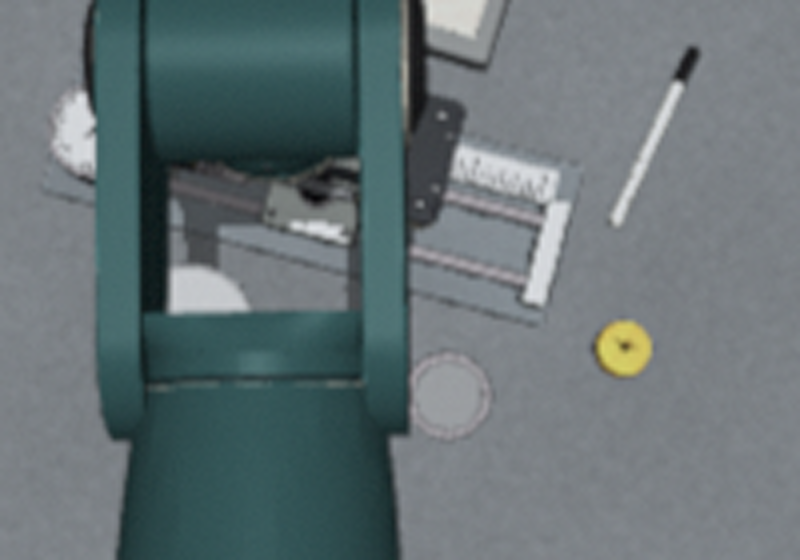

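The gripper is over the knob and lined up with the bench. The arm hides the knob from the top camera, but the scene view still shows the pointer (428,312) and marker (346,328). Next I descend.

```bash
python3 -m jog '[[[0,0,-0.015],0,1],[[0,0,-0.04],0,1],[[0,0,-0.065],0,1],[[0,0,-0.09],0,1],[[0,0,-0.11],0,1],[[0,0,-0.125],0,1],[[0,0,-0.135],0,1],[[0,0,-0.141],0,1],[[0,0,-0.142],0,1],[[0,0,-0.142],0,1],[[0,0,-0.142],0,1]]' 40
python3 - <<'E'
from h import *
r=cam("scene");im=r["img"][:,:,::-1];a=im[145:285,205:405];cv2.imwrite("pics/scene2.png",cv2.resize(a,None,fx=4,fy=4,interpolation=cv2.INTER_CUBIC))
E
```

```text
t: 3.4
tool_pos: [585.1, 52.4, 77.1]
orientation: [-3.141, -0.001, -0.23]
wrist_force: [1.2, 0.3, 0.9]
grip_width: 1.001
```

View pics/scene2.png

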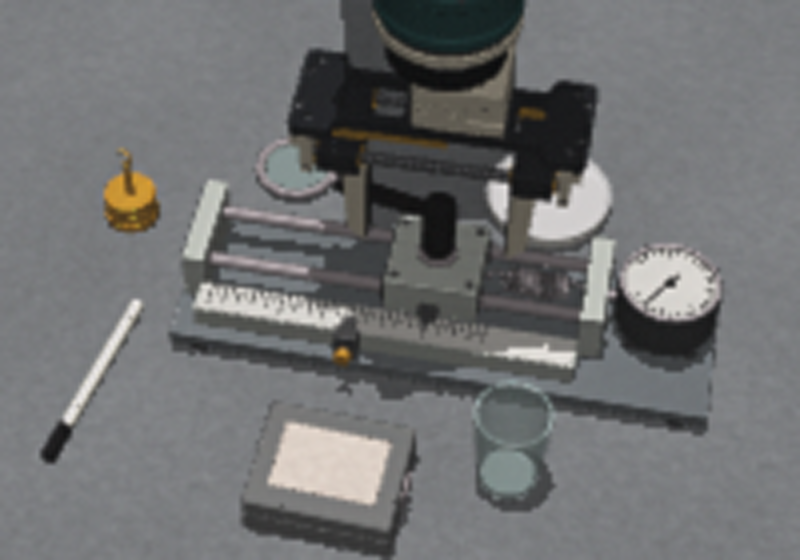

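The fingers straddle the knob evenly, with tips at (360,235) and (518,250) and the knob at (438,241). Now I close.

```bash
python3 -m jog '[[[0,0,0],0,-1],[[0,0,0],0,-1],[[0,0,0],0,-1],[[0,0,0],0,-1],[[0,0,0],0,-1],[[0,0,0],0,-1],[[0,0,0],0,-1],[[0,0,0],0,-1],[[0,0,0],0,-1],[[0,0,0],0,-1]]' 40
```

```text
t: 4.45
tool_pos: [585.1, 52.5, 77.1]
orientation: [-3.14, -0.001, -0.23]
wrist_force: [0.7, 1.7, 0.5]
grip_width: 0.228
```

Gripped at about 21 mm, matching the knob. I'll draw 40 mm first, then measure.

```bash
python3 -m jog '[[[-0.0003,-0.0015,0],0,-1],[[-0.0009,-0.004,0],0,-1],[[-0.0016,-0.007,0],0,-1],[[-0.0023,-0.010,0],0,-1],[[-0.003,-0.013,0],0,-1],[[-0.0037,-0.016,0],0,-1],[[-0.0044,-0.019,0],0,-1],[[-0.0051,-0.022,0],0,-1],[[-0.0058,-0.025,0],0,-1],[[-0.0065,-0.028,0],0,-1],[[-0.0072,-0.031,0],0,-1],[[-0.0079,-0.034,0],0,-1],[[-0.0084,-0.036,0],0,-1],[[-0.0088,-0.038,0],0,-1],[[-0.0091,-0.039,0],0,-1],[[-0.0091,-0.039,0],0,-1],[[-0.0091,-0.039,0],0,-1]]' 40
python3 - <<'E'
from h import *
r=cam("scene");im=r["img"][:,:,::-1];cv2.imwrite("pics/s3raw.png",im);a=im[190:250,260:340];cv2.imwrite("pics/scene3.png",cv2.resize(a,None,fx=10,fy=10,interpolation=cv2.INTER_NEAREST))
r=cam("top");a=r["img"][170:290,165:345,::-1];cv2.imwrite("pics/top3.png",cv2.resize(a,None,fx=4.4,fy=4.4,interpolation=cv2.INTER_CUBIC))
print(robot.get_state())
E
```

```text
t: 6.15
tool_pos: [575.7, 13.6, 77.1]
orientation: [-3.14, -0.0, -0.23]
wrist_force: [-4.2, 5.5, 2.2]
grip_width: 0.231
{'t': 6.25, 'joint_positions': array([-2.13870745e-02, -2.49162896e-02,  1.82073860e+00,  1.50402771e-03,
        1.34505516e+00,  1.77914532e+00]), 'joint_velocities': array([0.00051829, 0.00155695, 0.00013617, 0.00025978, 0.00014885,
       0.00110184]), 'joint_torque': array([-3.66352178e+00, -5.56695700e+01, -5.97421932e+01, -1.60458203e+00,
       -1.29627585e+00, -1.12985584e-02]), 'tool_pos': array([575.68499915,  13.63505423,  77.04435897]), 'orientation': array([-3.14001037e+00, -3.96218660e-04, -2.30072505e-01]), 'wrist_force': array([-4.64124308,  6.61620305,  1.8764162 ]), 'moment': array([ 0.95388138,  0.65155416, -0.01466506]), 'grip_width': 0.22826663821197124}
```

View pics/scene3.png

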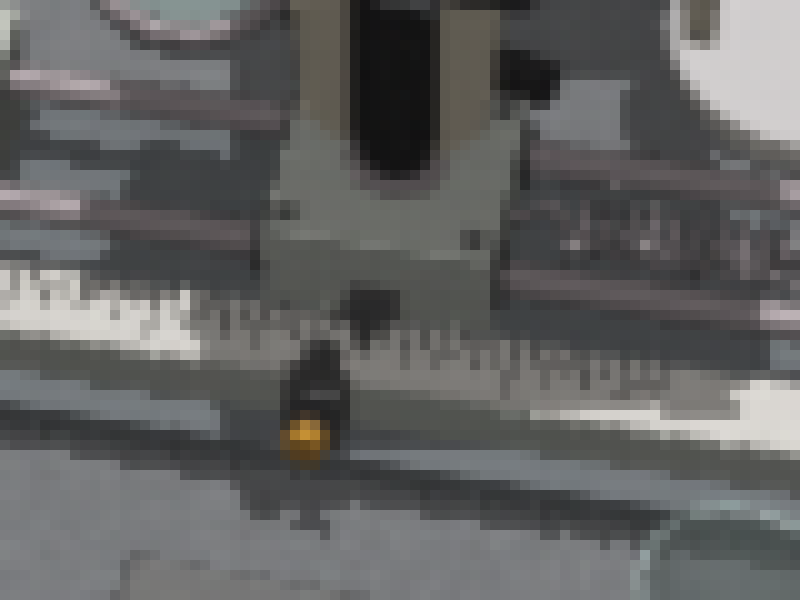

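View pics/top3.png

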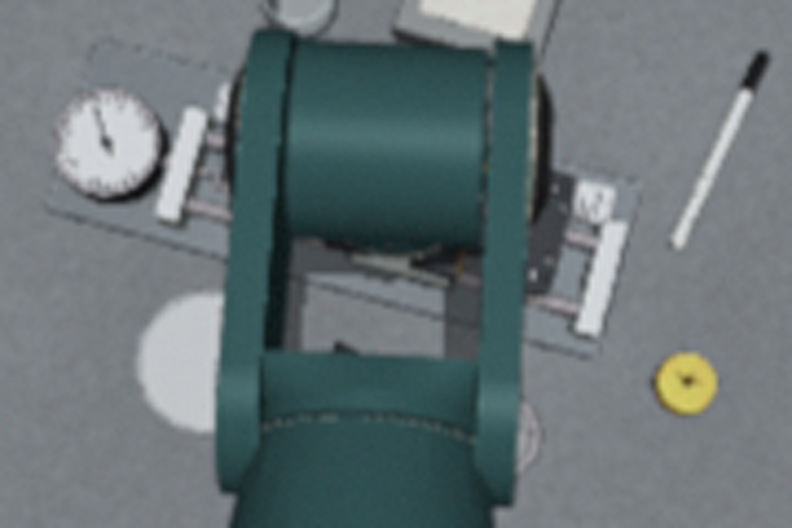

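Run:
```python
from h import *
r=cam("scene");im=r["img"];g=im[:,:,:].max(2)
S=lambda u,v:(u/10-.5+260,v/10-.5+190)
a=ray(r,S(368,333),42);b=ray(r,S(323,343),42)
u=np.array([-.2267,-.974,0]);v=np.array([.974,-.2267,0])
print(a,b,(b-a)@u,(b-a)@v)
for c in(a,):
  for d in(-15,0,5): print((proj(r,c+d*v)-[260,190]+.5)*10)
print((proj(r,b+10*v)-[260,190]+.5)*10,(proj(r,b+16*v)-[260,190]+.5)*10)
# predicted tip from knob = tcp xy
k=robot.get_state()["tool_pos"].copy();k[2]=42;print((proj(r,k+50*v)-[260,190]+.5)*10,(proj(r,k+34*v)-[260,190]+.5)*10)
print(g[216:236,286:302])
```

```text
[619.88179727   4.11234692  42.        ] [622.83348756  -8.27357726  42.        ] 11.394741965814607 5.682835355770425
[377.77643121 291.02409725]
[368. 333.]
[364.70964148 347.12742198]
[316.1743048  371.41631346] [312.04695009 388.59906212]
[362.17222643 346.13930878] [372.66337951 301.18599403]
[[ 66  84  85  85  85  87  87  85  87  86  87  86  85  86  86  86]
 [ 74  86  86  86  85  84  85  86  84  84  84  85  86  86  86  85]
 [ 78  83  86  84  84  85  85  85  82  67  70  74  79  82  85  84]
 [ 80  83  82  84  84  84  88  85  73  48  45  44  45  52  79  84]
 [ 82  81  66  79  81  82  95  83  56  43  42  42  43  51  80  86]
 [ 80 112  96  92  98  91  85  64  53  43  41  42  41  51  77  82]
 [ 94  99  96  93 120 101 113  83  94  51  40  46  57  83  81  88]
 [118 122 119  88 114  94  99 116 120  65  44  74  77 116  97 115]
 [120 125 127 121  89  63  52  75 114  86  58 111 102 118  82 114]
 [121 124 123 119  71  45  41  48 100 118 101 120 123 122  96 120]
 [114 119  95  69  47  42  41  48 113 126 123 127 125 123 102 121]
 [ 88  92  81  51  41  41  40  42  74 120 126 125 125 126 124 127]
 [ 83  83  58  43  44  49  47  46  52  98 112 116 117 119 121 122]
 [ 83  82  55  44  54  73  72  68  47  80  86  86  90  88  92  99]
 [ 82  82  52  38  38  38  39  44  44  80  84  83  83  83  82  84]
 [ 70  71  47  46  64  54  38  37  44  80  84  83  84  83  82  82]
 [ 70  70  57 109 164 136  62  39  49  72  79  78  80  82  83  82]
 [ 71  69  98 164 196 176  96  46  56  70  71  69  69  70  71  72]
 [ 67  71  92  97 104 120  84  48  67  78  78  76  76  78  78  78]
 [ 57  58  69  80  82  85  69  66  79 113 122 120 121 122 125 126]]
```

Run:
```python
from h import *
r=cam("scene");u=np.array([-.2267,-.974,0]);v=np.array([.974,-.2267,0])
for p,m in[((295.9,224),(292,224)),((296.2,223),(291.8,225)),((297,221),(290.15,232.5))]:
    a=ray(r,p,42);b=ray(r,m,42);print((b-a)@u,(b-a)@v)
```

```text
10.410853418261786 1.9561216429538444
10.483665294693141 9.037308367642556
10.990689821467555 42.32859888902994
```

About 10.5 mm remain. I'll move 8 mm and look again.

```bash
python3 -m jog '[[[-0.0003,-0.0015,0],0,-1],[[-0.0008,-0.0035,0],0,-1],[[-0.0013,-0.0055,0],0,-1],[[-0.0016,-0.007,0],0,-1],[[-0.0018,-0.0078,0],0,-1],[[-0.0018,-0.0078,0],0,-1],[[-0.0018,-0.0078,0],0,-1]]' 40
python3 - <<'E'
from h import *
print(robot.get_state()["tool_pos"])
I=np.mean([cam("scene")["img"].astype(float) for _ in range(3)],0)
cv2.imwrite("pics/scene4.png",cv2.resize(I[190:250,260:340,::-1].astype(np.uint8),None,fx=10,fy=10,interpolation=cv2.INTER_NEAREST))
print("cols 286..301");
for i in range(216,236):print(i,I[i,286:302].max(1).astype(int))
E
```

```text
t: 7.05
tool_pos: [573.8, 5.9, 77.1]
orientation: [-3.139, -0.0, -0.23]
wrist_force: [-1.8, 5.9, 0.8]
grip_width: 0.23
[573.78211733   5.94075175  77.07069318]
cols 286..301
216 [85 85 85 86 85 86 86 86 86 86 85 84 84 83 84 85]
217 [85 86 86 85 86 85 82 81 83 83 83 85 85 85 85 84]
218 [85 85 85 85 85 82 53 52 53 60 69 81 83 83 83 84]
219 [84 82 80 82 83 72 46 42 41 42 48 80 83 84 82 83]
220 [81 81 66 80 81 61 43 41 42 41 51 79 85 83 83 83]
221 [ 81 111  96  93  95  75  47  42  41  40  57  78  94  87  81  82]
222 [ 94  99  97  94 120  96  62  43  51  60 108  97 105 106  84  86]
223 [117 122 120  88 114  95  75  55 111  99  94  95  97 118  96 115]
224 [119 123 125 122  89  63  47  58 116 120  97 114 102 117  81 113]
225 [121 123 122 118  71  46  41  47  99 120 102 119 123 122  96 119]
226 [115 118  95  68  46  42  40  48 113 128 123 125 125 123 103 121]
227 [ 88  93  81  49  41  41  41  43  73 119 125 126 125 126 125 125]
228 [ 83  81  58  45  46  48  47  46  51  98 112 116 116 120 121 122]
229 [ 83  82  62  59  71  76  71  69  46  79  85  86  89  89  93 100]
230 [82 81 52 38 40 38 39 43 43 78 84 83 83 82 82 83]
231 [70 71 47 46 68 54 37 37 44 79 84 83 83 83 82 83]
232 [ 70  69  57 110 175 139  62  38  50  73  78  79  82  82  82  82]
233 [ 71  70  97 164 197 175  96  46  56  68  70  69  69  70  71  73]
234 [ 67  71  91  97 104 121  84  49  67  78  78  77  77  78  77  78]
235 [ 57  57  68  79  82  86  69  65  77 114 121 119 120 123 125 126]
```

View pics/scene4.png

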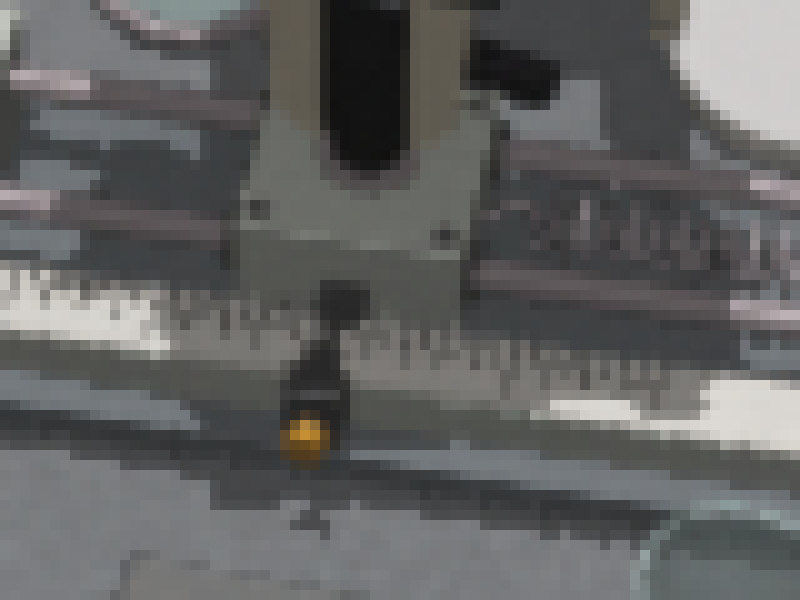

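Run:
```python
from h import *
np.set_printoptions(linewidth=200)
t=cv2.imread("pics/top0.png").max(2).astype(int);s=cv2.imread("pics/scene0.png").max(2).astype(int)
print("top cols 243..273 rows 194..209")
for i in range(194,209):print(i,t[i,243:274])
print("scene cols 284..318 rows 218..236")
for i in range(218,237):print(i,s[i,284:318])
for n,im,(y0,y1,x0,x1) in(("tA",t,(190,212,240,276)),("sA",s,(214,238,282,318))):
    cv2.imwrite(f"pics/{n}.png",cv2.resize(im[y0:y1,x0:x1].astype(np.uint8),None,fx=20,fy=20,interpolation=cv2.INTER_CUBIC))
```

```text
top cols 243..273 rows 194..209
194 [132 126 125 120 119 115 121 126 129 128 125 125 126 127 125 126 128 130 130 127 126 128 126 127 123 115 124 126 125 126 127]
195 [140 136 137 132 125 124 128 128 124 120 124 127 126 126 126 128 130 130 132 127 124 124 129 129 118 130 152 152 129 126 127]
196 [172 167 159 144 136 137 137 132 128 123 131 132 124 120 119 128 129 127 129 129 125 127 128 124 115 141 175 173 134 118 127]
197 [204 197 193 176 160 151 148 145 137 138 138 138 129 126 121 126 121 119 120 127 125 126 126 111  91 120 156 139 113 114 124]
198 [206 208 208 204 194 186 183 175 165 160 147 145 140 139 134 127 125 124 118 119 115 126 122  97  79  95 112  90 101 125 125]
199 [196 208 208 206 208 206 200 191 196 193 180 169 167 160 146 138 136 137 131 122 121 132 126  92  83  86  91  90 107 125 125]
200 [195 205 201 195 208 202 180 176 204 208 203 197 198 192 177 166 160 147 142 135 136 135 119  98  93  86  86  79  87 117 124]
201 [191 183 188 173 203 189 156 178 207 208 207 207 207 207 202 198 191 181 176 164 160 135  99  90 100  93  90  77  84 120 122]
202 [183 149 170 157 174 160
[... 2913 characters left out ...]
126 130 122  76 110 175 137  64  40  55  97  88  85  88  89  86  86  81  82  83  81  83  81  81  81  83  83  80  90  87  88  95 111]
233 [115 122 127 126 112 163 195 174  96  47  64 121 125 123 124 124 117 114  90  86  87  88  88  86  82  81  83  82  83  81  82  81  80  84]
234 [ 62  71  85 100 101  97 103 121  84  49  73 123 128 126 124 126 127 128 124 125 125 124 116 112  87  84  84  89  86  85  83  83  81  83]
235 [ 55  55  58  60  70  78  83  86  70  66  77 114 124 121 120 124 126 127 127 128 125 127 126 127 123 124 123 123 115 112  86  85  85  86]
236 [ 62  60  59  60  62  59  65  65  56  58  59  63  61  64  78  88 105 115 124 122 122 125 128 126 128 128 128 129 127 125 123 124 123 122]
```

View pics/tA.png

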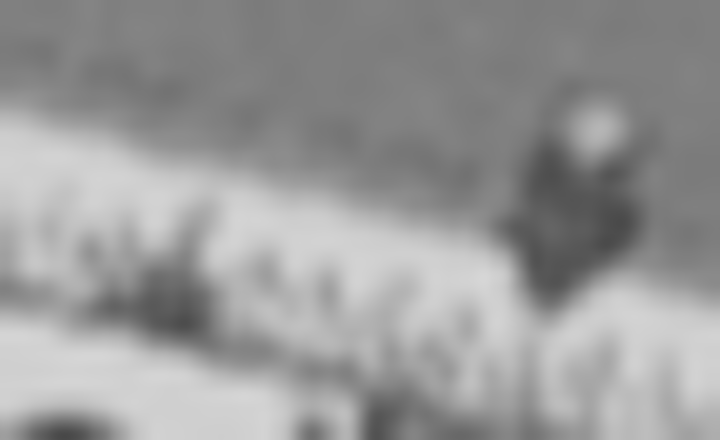

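View pics/sA.png

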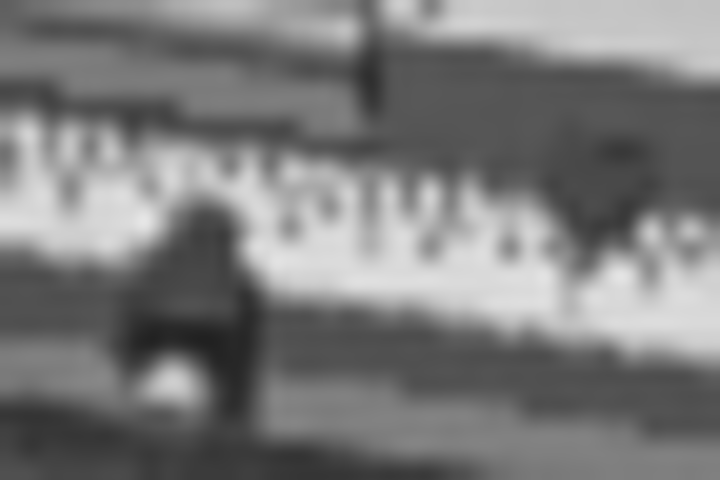

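Run:
```python
from h import *
np.set_printoptions(linewidth=200)
u=np.array([-.2267,-.974,0]);v=np.array([.974,-.2267,0])
R=cam("scene");t=cam("top")
for p,m in[((311.3,225.5),(291.7,224.5)),((311.3,226),(291.8,225)),((311.4,225),(291.63,224))]:
    a=ray(R,p,42);b=ray(R,m,42);print("scene0 draw",(b-a)@u,(b-a)@v)
# top0: pointer tip / marker tip
for p,m in[((249.0,204),(267.3,204)),((248.6,205),(267.1,204.5))]:
    a=ray(t,p,42);b=ray(t,m,42);print("top0 draw",(b-a)@u,(b-a)@v)
I=R["img"].max(2).astype(int)
for i in range(192,210):print(i,I[i,286:308])
k=robot.get_state()["tool_pos"]
for z in(114,94,70,42):print(z,proj(R,np.r_[k[:2],z]))
q=np.r_[k[:2],42]+50*v; print("pred tip from TCP",proj(R,q))
```

```text
scene0 draw 52.79676519195538 6.4019547447208645
scene0 draw 52.48428776822162 6.350509859860484
scene0 draw 53.29583559643357 6.4884392100626345
top0 draw 49.80780485157716 12.991304091340949
top0 draw 49.97424025332759 14.507403521489158
192 [71 91 95 95 95 88 37 18 22 19 21 20 18 19 30 90 96 94 95 96 89 69]
193 [69 92 96 95 95 88 35 20 21 20 20 22 20 19 28 91 96 95 95 95 86 56]
194 [64 92 96 95 96 89 35 19 19 22 20 20 21 19 31 91 96 96 95 95 83 35]
195 [67 93 95 95 96 89 37 18 20 20 21 21 19 19 37 90 95 94 96 96 75 31]
196 [72 94 95 95 96 89 36 19 19 20 20 20 20 19 37 91 94 95 95 95 61 30]
197 [74 98 96 97 96 88 36 18 20 19 21 20 19 21 38 91 97 95 96 96 53 23]
198 [71 98 96 96 95 89 35 18 20 20 20 18 19 19 38 91 97 95 96 97 58 39]
199 [ 51  93  96  96  96  89  36  19  21  20  20  17  20  18  39  92  96  96  96 101 102  90]
200 [64 98 97 96 95 90 36 19 19 19 20 20 20 19 38 91 97 97 96 89 82 58]
201 [ 88 106  99  96  97  94  37  18  20  20  19  21  20  18  39  91  96  95  95  93 101  87]
202 [118 110 105 102  98  94  43  20  18  20  20  21  19  20  38  91  96  95  95  93 103 104]
203 [105 107 107 105 103  97  72  30  19  21  19  19  19  20  38  92  96  97  99 101 106 108]
204 [105 109 108 108 107  89  84  36  19  20  20  21  20  19  40  91 100  99 105 104 107 108]
205 [108 109 108 107 108  86  82  46  24  21  20  20  18  27  63  87 103 103 103 103 103 104]
206 [107 109 108 107 109 104  81  79  46  29  23  23  33  49  78  82 103 107 105 105 105 105]
207 [109 108 106 107 107 106  84  81  80  66  52  53  78  80  81  89 105 106 106 106 107 106]
208 [109 108 108 108 109 109 105  95  84  80  83  80  85  82  91 103 107 106 106 107 107 105]
209 [105 109 109 108 109 109 109 109 107  97  96  86 103 105 106 105 106 106 105 105 105  88]
114 [296.31870107 192.43698888]
94 [296.27165491 197.4229631 ]
70 [296.21663065 203.2544601 ]
42 [296.15432836 209.85728669]
pred tip from TCP [292.86396263 223.6567113 ]
```

```bash
python3 -m jog '[[[-0.0003,-0.0012,0],0,-1],[[-0.0006,-0.0024,0],0,-1],[[-0.0006,-0.0024,0],0,-1],[[-0.0006,-0.0024,0],0,-1],[[-0.0006,-0.0024,0],0,-1]]' 40
python3 - <<'E'
from h import *
np.set_printoptions(linewidth=200)
print(robot.get_state()["tool_pos"])
I=np.mean([cam("scene")["img"].astype(float) for _ in range(2)],0)
cv2.imwrite("pics/scene5.png",cv2.resize(I[210:240,280:310,::-1].astype(np.uint8),None,fx=20,fy=20,interpolation=cv2.INTER_CUBIC))
print("cols 286..301");
for i in range(216,236):print(i,I[i,286:302].max(1).astype(int))
for i in(195,198,200):print(i,I[i,286:307].max(1).astype(int))
E
```

```text
t: 7.8
tool_pos: [573.2, 3.7, 77.1]
orientation: [-3.139, -0.0, -0.23]
wrist_force: [-0.2, 6.1, -0.5]
grip_width: 0.23
[573.20193731   3.67225728  77.07486392]
cols 286..301
216 [85 86 86 86 85 86 87 87 86 86 84 85 85 84 84 84]
217 [85 86 86 86 85 83 82 81 82 83 85 84 85 85 84 85]
218 [85 84 85 85 83 58 46 52 53 62 79 83 83 83 83 83]
219 [84 83 81 83 72 47 41 42 41 45 69 82 83 82 83 83]
220 [81 81 66 79 68 44 42 42 41 43 77 83 84 83 83 83]
221 [ 81 112  97  92  79  52  42  42  41  49  87  82  94  86  82  81]
222 [ 94  98  98  94 120  97  51  46  60  70 110  96 104 107  83  86]
223 [117 122 120  87 114  80  51  89 117  99  94  95  97 118  96 114]
224 [119 123 126 122  88  62  46  72 117 120  98 115 102 117  82 113]
225 [121 123 124 119  71  45  40  48  99 120 102 119 122 122  96 119]
226 [115 118  96  68  47  42  40  49 114 127 124 125 126 123 102 121]
227 [ 88  92  82  53  45  43  41  43  74 120 126 125 125 125 124 125]
228 [ 83  83  71  69  70  62  49  46  51  98 111 117 117 120 121 122]
229 [83 82 62 60 72 77 72 69 46 79 85 86 89 89 92 99]
230 [81 81 52 39 40 38 39 43 43 79 83 83 82 82 83 84]
231 [70 70 47 46 69 54 36 36 44 79 83 82 83 83 83 83]
232 [ 70  69  58 112 175 139  62  39  50  73  79  79  82  81  82  82]
233 [ 71  69  97 163 197 175  96  45  57  68  70  69  69  71  72  73]
234 [ 67  71  91  96 103 121  83  49  68  78  79  76  76  77  78  79]
235 [ 57  57  68  80  82  86  70  65  77 113 121 118 119 123 125 126]
195 [95 95 95 96 95 39 18 19 20 21 20 20 18 30 89 96 95 95 96 76 32]
198 [89 95 95 95 95 38 19 19 19 19 19 20 18 29 90 96 95 95 96 68 47]
200 [96 96 95 96 94 38 17 19 20 20 20 20 18 30 90 96 95 95 96 81 57]
```

View pics/scene5.png

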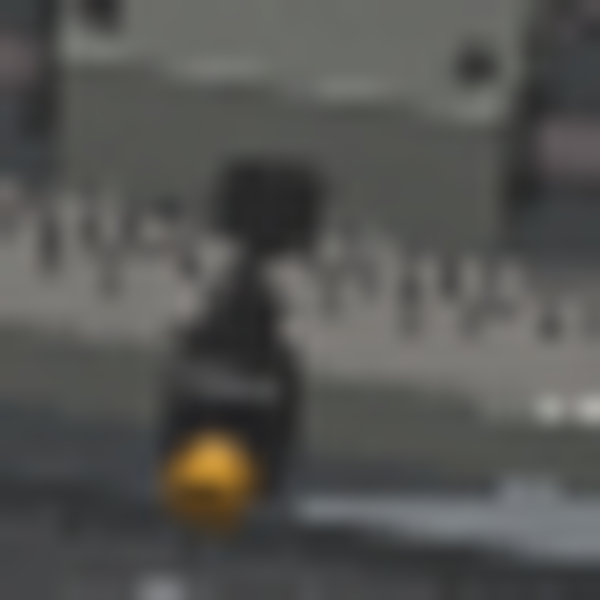

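The pointer tip at (291.9,223) now lines up with the marker tip at (291.8,224), along the bench's cross direction. A last check of the whole scene before handing in.

Run:
```python
from h import *
r=cam("scene");a=r["img"][145:285,205:405,::-1];cv2.imwrite("pics/scene6.png",cv2.resize(a,None,fx=4,fy=4,interpolation=cv2.INTER_CUBIC))
s=robot.get_state();print(s["t"],s["tool_pos"],s["wrist_force"],s["grip_width"])
```

```text
7.95 [573.19704141   3.68009783  77.04632718] [-0.3412573   5.1811882   0.53551612] 0.23132395566738254
```

View pics/scene6.png

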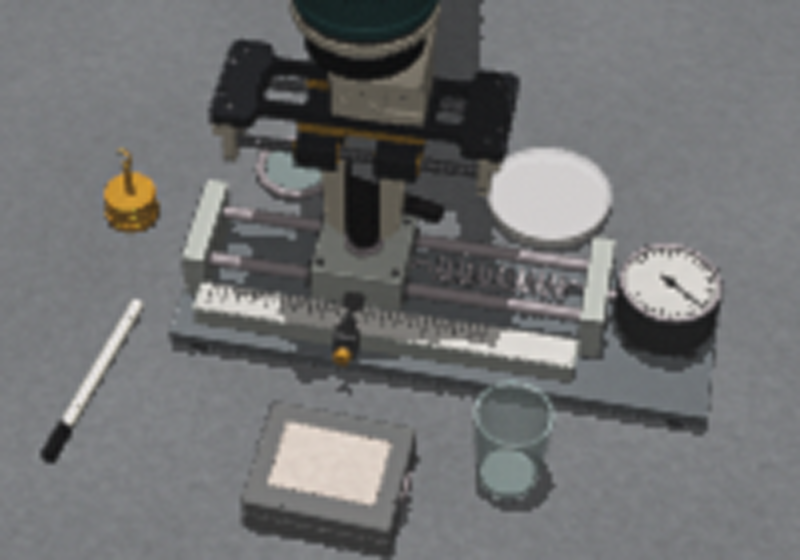

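The pointer meets the marker at about (350,318), the knob is held, and everything else is where it was. Handing in.

```bash
python3 -c "
from workcell import robot
print(robot.close_job())"
```

```text
the job is handed in; nothing more can be done
None
```

I gripped the knob at 40 N with the jaws along the rods and drew the slide about 50 mm in three steps, always from the gauge side. I handed in at about 8 s with the gripper still holding the slide on the mark.

**On the mark:** In the last scene pictures the pointer tip and marker tip line up to about 0.2 px, roughly 0.5 mm. Working from the knob's position instead put the pointer about 0.5 mm past the mark. Working from the pointer blade's own line put it about 0.5 mm short. The arm was steady, the opening matched the knob, and the wrist force was about 5 to 6 N, close to the spring's expected pull.

**Disagreement:** My first estimates of the draw, taken from coarse pixels, ranged from 50 mm (top camera) to 54 mm (scene camera). I went by the close-up views at the mark, which agreed with 50 mm. The arm blocked the top camera by then, so only the scene camera confirmed the final position.

**Surroundings:** The marker stayed at the same pixels throughout. Everything on the table that the last picture covers looked undisturbed. The flask and wash bottle were outside that picture, but the arm worked well away from them.

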